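# Lay out the stripped blender for reassembly

## Task

Lay the cleaned blender parts out for reassembly in one straight row on the cutting mat, running left (as seen from the robot) from the middle of the blender base's left side and square to that side, with about 5 cm clear between neighbours: first the steel gear coupling, then the blade unit with the blue ring lying flat on its flange, centred round the blades, and last the aluminium canister. Lay the narrow brush flat across the canister's lid, its middle over the middle of the lid. Everything in the row stands upright on the mat; never tip the canister over, and leave the wide brush and the dish of screws where they are.

Things in the scene. Friction and masses are not known exactly. Their poses are not given: they have to be found in the camera images.
- mat: Grey plastic cutting mat with a 100 mm line grid, 560 x 860 x 3 mm, fixed. Origin: centre of its underside, on the counter (z = 0); y along its long edges to the robot's left, x away from the robot. All other listed things rest on its top, z = 3 mm. The row's ground is free at the start; unlisted things stand clear of the work: on the mat beyond x = 0.74 m, or beside it beyond |y| = 0.45 m.
- base: Black blender motor base, a rounded square box 150 x 150 mm at the bottom, tapering to 128 mm, 150 mm tall, steel dial on the front (robot's side). Fixed, square on the mat (same yaw). Origin: centre of its underside, on the mat; x to its back (away from the robot), y to its left side (the robot's left); that side's foot is at y = +75 mm.
- coupling: Steel gear coupling: a wheel with 14 teeth, 46 mm across and 14 mm tall, with a hub 26 mm in diameter above it up to 28 mm; 0.13 kg. Stands on the wheel. Origin: centre of its underside, z up.
- blade_unit: Blade unit: a round black plastic foot 52 mm in diameter and 20 mm tall with a steel flange of the same diameter on it, flange top 23 mm above the underside; an 18 mm hub and four steel blades above it, 32 mm across the tips, to 45 mm. 0.14 kg. Origin: centre of its underside, z up.
- ring: Firm blue silicone sealing ring, outer diameter 54 mm, inner 42 mm, 12 mm thick, lying flat; 20 g. It drops over the blades on to the flange of the blade unit. Origin: centre of its underside, z up.
- canister: Closed aluminium canister, body 62 mm in diameter, with a knurled screw lid 64 mm in diameter from 52 mm up to its flat top at 70 mm; about 0.15 to 0.31 kg. Origin: centre of its underside, z up.
- narrow_brush: Narrow plastic brush lying flat, 130 mm long, 12 mm wide throughout (handle and bristles), 9 mm thick; 25 g. White handle, short dark bristles. Origin: the middle of its length, on the underside, close to its balance point; x runs along it towards the bristles, z up.
- wide_brush: Wide plastic brush lying flat, to be left alone: as the narrow one (130 mm long, handle 12 mm wide) but with a head 36 mm wide. Origin: the middle of its length, on the underside; x towards the bristles.
- screw_dish: Small open steel dish holding screws, 62 mm across the rim, 26 mm tall, to be left alone; it stands among the parts. Origin: centre of its underside.

How it is judged:
At the end, for the whole second after the job is handed in: Coupling, blade unit, canister upright on the mat, within 15 mm of the line left from the base, in that order, gaps 50 +/- 15 mm; ring flat on the flange within 8 mm of centre; narrow brush flat on the lid, middle within 15 mm; all at rest; other brush and dish within 25 mm of start (x of coupling in the frame of base between -0.015 and 0.015 m and z of coupling in the frame of base between -0.004 and 0.004 m and angle between each of coupling, blade_unit, canister's own z axis and vertical below 0.1 rad and x of blade_unit in the frame of base between -0.015 and 0.015 m and z of blade_unit in the frame of base between -0.004 and 0.004 m and x of canister in the frame of base between -0.015 and 0.015 m and z of canister in the frame of base between -0.004 and 0.004 m and y of coupling in the frame of base between 0.133 and 0.163 m and horizontal distance between coupling and blade_unit between 0.084 and 0.114 m and y of blade_unit in the frame of base above 0.2 m and horizontal distance between blade_unit and canister between 0.093 and 0.123 m and y of canister in the frame of base above 0.3 m and horizontal distance between ring and blade_unit below 0.008 m and z of ring in the frame of blade_unit between 0.019 and 0.027 m and angle between each of ring, narrow_brush's own z axis and vertical below 0.12 rad and horizontal distance between narrow_brush and canister below 0.015 m and z of narrow_brush in the frame of canister between 0.066 and 0.075 m and linear speed of each of coupling, blade_unit, canister, ring, narrow_brush below 0.01 m/s and angular speed of each of coupling, blade_unit, canister, ring, narrow_brush below 0.15 rad/s and distance of each of wide_brush, screw_dish from where it was at the start of the episode below 0.025 m); the robot touches nothing.
It fails at once if the canister is tipped over (angle between canister's own z axis and vertical above 0.6 rad).
It fails at once if the wide brush is moved (distance of wide_brush from where it was at the start of the episode above 0.025 m).
It fails at once if the dish of screws is moved (distance of screw_dish from where it was at the start of the episode above 0.025 m).
It also fails if it takes over 128 s, if anything falls off the work surface, if the arm or the gripper's body presses on something with over 40 N, if the wrist force passes 120 N, or if a joint passes its speed limit or range.

## Robot

A 7-joint arm with a two-finger parallel gripper is mounted at the origin on the work surface. World frame = base frame: x ahead of the robot, y to its left, z up, the work surface at z = 0. Lengths are in m, angles in rad, forces in N, time in s.
With the tool pointing down it reaches from about 0.4 to 0.85 m from the base axis. Payload 10.4 kg.
Tool frame: the origin (TCP) lies between the finger pads; the fingertips stand 25 mm ahead of it and the grasp point (between the pads) lies 6 mm ahead of it (env.tip_reach is the distance from the TCP to the fingertips, in m); z points along the fingers, y is the line along which they close (so a half turn about z gives the same grasp; the last joint's range is limited). The gripper opens to 85 mm and grips with 20 to 120 N. Pads are 22 mm wide; open, the fingers measure 114 mm over their backs; the gripper's body (76 mm by 85 mm) begins 54 mm behind the grasp point. The pads swing forward as they close: fully open they stand 13 mm farther back than shut.
Start: joints at [1.098, 0.332, -0.065, 1.46, 0.022, 1.35, -0.088], TCP at [0.272, -0.563, 0.256] pointing down, gripper open.
Joint ranges: [-2.6, 2.6], [-0.5, 2.12], [-1.47, 1.34], [0.16, 2.42], [-1.27, 4.41], [0.06, 2.06], [-2.6, 2.6]. Speed limits (rad/s): [2.22, 2.22, 2.79, 2.79, 3.14, 3.14, 3.14].

## Interface

Orientations are given as a rotation vector (axis times angle).
In Python, from station import env gives the robot as it stands. The module is installed in compiled form; this text tells all that it offers.
- The arm moves only by the tool servo_tool, never from a script. Its argument "commands" is one flat list of numbers, 7 for each row, row after row: the shift along the tool's x, y, z in units of 0.75 m (1.0 is 0.75 m), then the turn, a rotation vector about the tool's x, y, z in units of 0.5 rad (1.0 is 0.5 rad), then the opening, from -1 (shut) to 1 (fully open). A call has 1 to 12 rows; each row is the pose to reach, as a shift and turn from the pose commanded when the call began, along the tool's axes at that moment; what a row does not reach only later rows make up. A row lasts 1/10 s, in which the tool goes at most 50 mm and 8.59 degrees, less where a joint would pass 70% of its speed; a pose out of reach is approached as far as the arm can. A call with a number of a shift or a turn outside -1 to 1 is refused whole. A call with a gripper value outside its range is refused whole. The fingers move at their own pace and stop on an object; "grip_force" is the grip in N (left out, the last holds). Time passes only in rows, so rows that repeat a pose let the fingers close. It gives the time, the measured TCP pose, the force, the opening and the grip force at its end, in the units of the state.
- env.read_state(): the state, without advancing time (a new reading comes with each control period).
- env.grab_frame(name): name is "scene" or "top" or "wrist"; returns a dict with "img" (400x640x3 uint8, red, green, blue), "depth" (400x640 float32, m along the optical axis (not along the pixel's ray), 0 where there is no reading), "camera_matrix" (3x3 intrinsics, pixels), "k1" (the pictures are not rectified: a ray, as slopes to the right and down, at radius r is drawn at 1 + k1 r^2 times it, then the intrinsics apply), "R" (3x3) and "t" (3): a world point X has camera coordinates R X + t; the wrist camera has in their place "mount" (4x4, takes a point from camera to tool coordinates, whose origin is the TCP and whose axes are the flange's). Camera axes: x right, y down, z forward; pixel columns grow to the right and rows downward; lengths in m; the calibration is good to about 2 mm. A picture is of the moment at which its call begins: read the wrist's pose just before it.
- env.finish_job(): hands the job in; it is judged then, once.
The state is a dict: "clock": time; "joint_positions": joint angles; "qvel": joint speeds; "joint_efforts": joint torques, N m; "tcp_pos": TCP position; "ee_rot": TCP orientation; "ft_force": force on the tool from outside, world axes, zero at the start; "wrist_torque": the same for the moment, N m; "gripper_width": finger opening in m; "gripper_force": force on a finger pad.
Only numpy, scipy, OpenCV 4.12 (cv2) and the standard library are available. Lean on these libraries where they do the work, as an engineer would, in place of code of your own. Each camera call takes 0.05 s, during which the arm holds its last target. There are 200 camera calls.

## Working session

There is one attempt and no reset: what is moved stays moved. The work goes in short steps, Python scripts to look and compute and a tool call to move; the robot and the scene stay as the last step left them, time stands still between calls to the robot, and variables do not carry over. Pictures are saved under pics/ and viewed, at most 14 in all, crops included, and the job is handed in when it is done.

Besides the shell and the picture viewer there is one more tool, called after "Emit:" by a JSON object that holds its "fn" and its "kwargs", one argument or row to a line. servo_tool: Moves the arm, as the interface text tells. Shifts and turns lie within -1 to 1; 1 stands for 0.75 m of shift or 0.5 rad of turn. Its arguments: {"type":"object","properties":{"commands":{"type":"array","items":{"type":"number","minimum":-1,"maximum":1}},"grip_force":{"type":"number"}},"required":["commands"]}

```bash
mkdir -p pics
cat > h.py <<'E'
import numpy as np, cv2, pickle
from scipy.spatial.transform import Rotation as Ro
from station import env
def grab(n,save=None):
    s=env.read_state(); f=env.grab_frame(n); f=dict(f)
    if n=='wrist':
        M=np.array(f['mount']); Rt=Ro.from_rotvec(s['ee_rot']).as_matrix()
        Rcw=Rt@M[:3,:3]; c=Rt@M[:3,3]+s['tcp_pos']
        f['R']=Rcw.T; f['t']=-Rcw.T@c
    if save: cv2.imwrite('pics/'+save,cv2.cvtColor(f['img'],cv2.COLOR_RGB2BGR))
    return f
def cloud(f):
    # per-pixel world points
    K=np.array(f['camera_matrix']); k=f['k1']; h,w=f['depth'].shape
    u,v=np.meshgrid(np.arange(w),np.arange(h))
    p=np.stack([u,v],-1).reshape(-1,1,2).astype(float)
    s=cv2.undistortPoints(p,K,np.array([k,0,0,0,0.]))[:,0]
    d=f['depth'].reshape(-1,1); X=np.hstack([s,np.ones_like(d)])*d
    W=(X-np.array(f['t']).ravel())@np.array(f['R'])
    W[d[:,0]==0]=np.nan
    return W.reshape(h,w,3)
def ray(f,uv,z):
    K=np.array(f['camera_matrix'])
    s=cv2.undistortPoints(np.array(uv,float).reshape(-1,1,2),K,np.array([f['k1'],0,0,0,0.]))[:,0]
    R=np.array(f['R']);t=np.array(f['t']).ravel()
    d=np.hstack([s,np.ones((len(s),1))])@R; c=-R.T@t
    return c+d*((z-c[2])/d[:,2])[:,None]
E
python3 - <<'E'
from h import *
s=env.read_state()
for k in s: print(k,np.round(s[k],3))
for n in ('top','scene'):
    f=grab(n,n+'0.png'); W=cloud(f); pickle.dump(f,open(n+'0.pkl','wb'))
    print(n,-np.array(f['R']).T@np.array(f['t']).ravel(),f['k1'],np.nanmin(W,(0,1)),np.nanmax(W,(0,1)))
E
```

```text
clock 0.0
joint_positions [ 1.098  0.333 -0.065  1.461  0.022  1.35  -0.089]
qvel [ 0.001 -0.    -0.001 -0.001 -0.001 -0.002  0.   ]
joint_efforts [-2.0000e-03 -6.2545e+01  4.8000e-02 -3.9161e+01  1.6000e-02  1.0000e-02
  0.0000e+00]
tcp_pos [ 0.272 -0.563  0.256]
ee_rot [-3.061e+00 -7.000e-01  1.000e-03]
ft_force [ 0.538  0.084 -0.152]
wrist_torque [-0.004 -0.012  0.04 ]
gripper_force 0.0
gripper_width 0.085
top [ 0.45373825 -0.00476732  0.96327516] 0.006466412253736152 [ 0.01933365 -0.75066462 -0.00830639] [1.00758729 0.83369296 0.30651028]
scene [ 1.08270495 -0.82231005  1.00194919] -0.12889024576351057 [-1.84641485 -0.86226009 -0.77729509] [1.59335603 2.29172916 0.66881714]
```

View pics/top0.png

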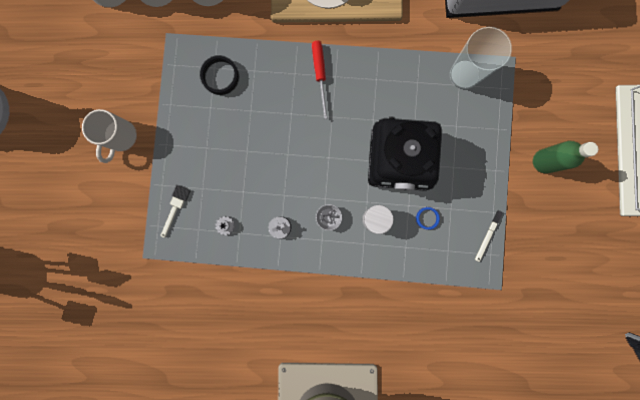

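View pics/scene0.png

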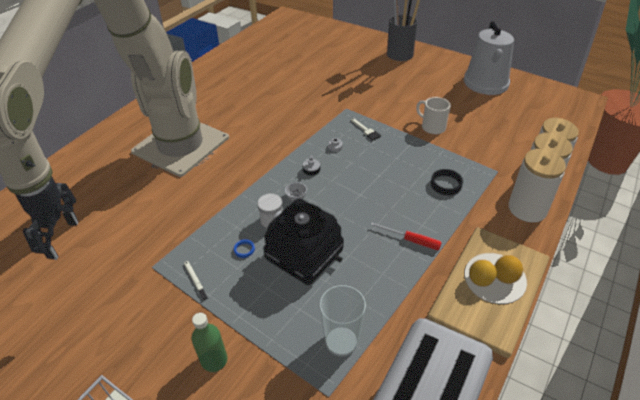

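The top view runs with the robot at the bottom and its left at the image's left. The wide brush is at (175,210), then two small steel parts at (225,226) and (280,228), the dish at (330,217), the canister at (378,219), the ring at (428,218) and the narrow brush at (488,236). The base is at (405,155).

Run:
```python
from h import *
f=pickle.load(open('top0.pkl','rb')); W=cloud(f); im=f['img']
c=im[180:270,150:520]; cv2.imwrite('pics/crop1.png',cv2.cvtColor(cv2.resize(c,None,fx=2.15,fy=2.15,interpolation=cv2.INTER_CUBIC),cv2.COLOR_RGB2BGR))
# mat mask -> minAreaRect in world
hsv=cv2.cvtColor(im,cv2.COLOR_RGB2HSV)
z=W[...,2]
m=((hsv[...,1]<60)&(abs(z-.003)<.012)).astype(np.uint8)
m=cv2.morphologyEx(m,cv2.MORPH_OPEN,np.ones((5,5)))
n,l,st,_=cv2.connectedComponentsWithStats(m); i=1+np.argmax(st[1:,4]); m=(l==i).astype(np.uint8)
print('mat z',np.nanmedian(z[m>0]), 'resid')
P=W[m>0][:,:2]; r=cv2.minAreaRect((P*1000).astype(np.float32)); print('mat',r)
b=np.zeros_like(m); zm=np.nanmedian(z[m>0])
h=((z-zm>.005)&(W[...,0]>.25)&(W[...,0]<.9)&(abs(W[...,1])<.6)).astype(np.uint8)
n,l,st,ct=cv2.connectedComponentsWithStats(h)
for i in range(1,n):
    if st[i,4]<25: continue
    Q=W[l==i]; r=cv2.minAreaRect((Q[:,:2]*1000).astype(np.float32))
    print(st[i],np.round(np.median(Q,0),4),'zmax',round(np.nanpercentile(Q[:,2],98),4),np.round(r[0],1),np.round(r[1],1),round(r[2],1), im[l==i].mean(0).astype(int))
Q=W[(z>.140)&(z<.16)&(W[...,0]>.4)&(W[...,0]<.75)&(W[...,1]<0)&(W[...,1]>-.3)]
print('base top',cv2.minAreaRect((Q[:,:2]*1000).astype(np.float32)))
```

```text
mat z 0.0034900450675774174 resid
mat ((604.159912109375, -1.880859375), (865.65283203125, 561.9375), 85.4176025390625)
[ 450   27   62   62 2454] [ 0.8111 -0.3358  0.1053] zmax 0.1547 [ 804.1 -329.2] [90.2 91.4] 67.4 [144 140 133]
[312  40  15  79 510] [0.8244 0.0184 0.0257] zmax 0.0311 [790.   15.8] [189.5  25.6] 7.2 [167  62  60]
[200  55  39  40 567] [0.8048 0.2638 0.0259] zmax 0.0306 [804.6 263.5] [92.6 89.2] 45.2 [28 28 30]
[  82  109   53   54 1609] [0.6567 0.5202 0.0597] zmax 0.0934 [649.2 508.2] [105.3  80.9] 21.5 [113 108 103]
[ 368  116   74   75 4814] [ 0.5901 -0.1603  0.1407] zmax 0.1539 [ 598.2 -171.7] [175.5 169.5] 69.1 [32 32 34]
[ 533  141   66   32 1418] [ 0.5896 -0.4997  0.1097] zmax 0.172 [ 593.1 -510.5] [59.  52.1] 14.0 [ 83 109  79]
[161 185  30  52 428] [0.4965 0.3662 0.0116] zmax 0.0151 [471.7 372.6] [ 37.  129.4] 68.8 [139 138 131]
[316 204  26  26 347] [ 0.4613 -0.0039  0.0171] zmax 0.031 [460.1  -2.7] [58.6 58.6] 0.3 [118 117 120]
[363 205  31  29 689] [ 0.4546 -0.1126  0.0732] zmax 0.0765 [ 454.5 -113.8] [62.3 63.2] 0.1 [200 197 197]
[416 206  24  23 179] [ 0.4596 -0.2373  0.0147] zmax 0.0189 [ 458.5 -237.1] [51.5 52.6] 8.3 [ 49  85 162]
[476 210  27  51 289] [ 0.4201 -0.3784  0.0122] zmax 0.0159 [ 417.7 -378.6] [ 12.9 129.3] 64.3 [180 177 169]
[215 216  20  19 276] [0.4394 0.2422 0.0188] zmax 0.0339 [439.6 244.7] [43.6 45.5] 69.4 [134 133 136]
[269 216  23  23 398] [0.4354 0.1114 0.0268] zmax 0.0492 [435.4 112.8] [51.3 51.5] 33.8 [147 146 149]
[625 332  15  18 160] [ 0.255  -0.5125  0.2679] zmax 0.3035 [ 253.7 -505.1] [ 9.2 31.6] 19.1 [67 66 68]
base top ((601.886474609375, -173.4745635986328), (110.16017150878906, 111.14630889892578), 85.98104095458984)
```

View pics/crop1.png

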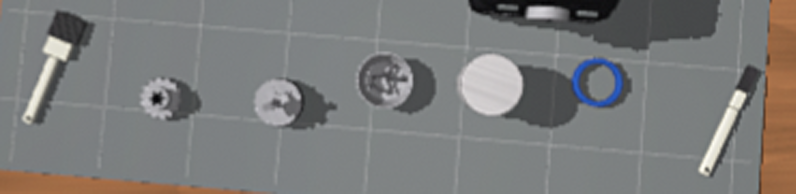

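The crop shows the toothed coupling at left (crop 160,98), then the blade unit with blades (278,102), the dish of screws (386,80), the canister lid, the ring and the narrow brush. The narrow brush's bristles point away from the robot. Next I refine the yaw and base pose, and the centres by colour.

Run:
```python
from h import *
print(env.tip_reach)
f=pickle.load(open('top0.pkl','rb')); W=cloud(f); im=f['img']
hsv=cv2.cvtColor(im,cv2.COLOR_RGB2HSV); z=W[...,2]
m=((hsv[...,1]<60)&(abs(z-.003)<.012)).astype(np.uint8)
m=cv2.morphologyEx(m,cv2.MORPH_OPEN,np.ones((5,5)))
n,l,st,_=cv2.connectedComponentsWithStats(m); i=1+np.argmax(st[1:,4]); m=(l==i).astype(np.uint8)
c=max(cv2.findContours(m,cv2.RETR_EXTERNAL,cv2.CHAIN_APPROX_NONE)[0],key=len)[:,0].astype(float)
P=ray(f,c,.003)[:,:2]; a=np.radians(-4.5); R=np.array([[np.cos(a),-np.sin(a)],[np.sin(a),np.cos(a)]])
Q=(P-[.604,-.002])@R
for ax,s,L in((0,1,.28),(0,-1,.28),(1,1,.43),(1,-1,.43)):
    k=(abs(Q[:,ax]-s*L)<.006)&(abs(Q[:,1-ax])<(.25 if ax else .4))
    p=np.polyfit(Q[k,1-ax],Q[k,ax],1); print('edge',ax,s,k.sum(),p[1]-s*L,np.degrees(np.arctan(p[0]))*(1 if ax else -1))
# base top outline
k=(z>.14)&(W[...,0]>.45)&(W[...,0]<.75)&(W[...,1]<0)&(W[...,1]>-.3)
B=(W[k][:,:2]-[.602,-.1735])@R; print('base',B.min(0),B.max(0),np.percentile(B,[2,98],axis=0))
k=(z>.02)&(W[...,0]>.45)&(W[...,0]<.75)&(W[...,1]<-0.03)&(W[...,1]>-.3)
B=(W[k]); B2=(B[:,:2]-[.602,-.1735])@R
for lo,hi in((.02,.05),(.05,.08),(.08,.11),(.11,.14)):
    s=B2[(B[:,2]>lo)&(B[:,2]<hi)]; print(lo,len(s),s.min(0),s.max(0))
# ring blue hull
b=((hsv[...,0]>100)&(hsv[...,0]<130)&(hsv[...,1]>120)); b[:, :400]=0;b[:,450:]=0
c=np.argwhere(b)[:,::-1]; print('ring',ray(f,[cv2.minEnclosingCircle(c.astype(np.float32))[0]],.015))
```

```text
0.025
edge 0 1 278 -0.001734176316942837 -0.08868890993059357
edge 0 -1 341 0.0011810841300979869 -0.13679905335099593
edge 1 1 204 -0.0012886153331311268 -0.09740943289811389
edge 1 -1 211 0.00103349006144271 -0.06922462240544403
base [-0.05571947 -0.05510758] [0.0554736 0.0552318] [[-0.05111777 -0.04985844]
 [ 0.05020387  0.05040182]]
0.02 117 [-0.16069206 -0.06011935] [0.09220541 0.13065967]
0.05 738 [-0.15839431 -0.0718729 ] [0.07170422 0.07978804]
0.08 567 [-0.08352952 -0.06924634] [0.06891852 0.07086651]
0.11 1327 [-0.08203106 -0.06487081] [0.06402446 0.06697184]
ring [[ 0.68486036 -0.26453663  0.015     ]]
```

Emit:
{"fn": "servo_tool", "kwargs": {
  "commands": [0.54,-0.572,0,0,0,1,1,0.54,-0.572,0,0,0,1,1,0.54,-0.572,0,0,0,1,1,0.54,-0.572,0,0,0,1,1,0.54,-0.572,0,0,0,1,1,0.54,-0.572,0,0,0,1,1,0.54,-0.572,0,0,0,1,1,0.54,-0.572,0,0,0,1,1,0.54,-0.572,0,0,0,1,1,0.54,-0.572,0,0,0,1,1,0.54,-0.572,0,0,0,1,1,0.54,-0.572,0,0,0,1,1],
  "grip_force": 30
}}

```text
clock: 1.3
tcp_pos: [0.4501, 0.0024, 0.2564]
ee_rot: [3.141, -0.077, 0.001]
ft_force: [0.3, 0.7, 0.0]
gripper_width: 0.0855
gripper_force: 0.0
```

```bash
cat > go.py <<'E'
# go.py x y z [yawdeg] : shift/turn units from present pose to world TCP target, tool down
import sys; from h import *
a=[float(v) for v in sys.argv[1:]]; yaw=np.radians(a[3] if len(a)>3 else -4.6)
s=env.read_state(); Rt=Ro.from_rotvec(s['ee_rot'])
T=Ro.from_euler('z',yaw)*Ro.from_euler('x',np.pi)
d=Rt.inv().apply(np.array(a[:3])-s['tcp_pos'])/.75; r=(Rt.inv()*T).as_rotvec()/.5
print('cmd',np.round(d,4),np.round(r,3),'rows',round(np.linalg.norm(d)*.75/.05,1),'pos',np.round(s['tcp_pos'],4),'yaw',np.round(np.degrees(np.arctan2(*Rt.as_matrix()[1::-1,0])),2),'t',round(float(s['clock']),1),'w',np.round(s['gripper_width'],4),'F',np.round(s['ft_force'],1),'q7',np.round(s['joint_positions'],2))
E
python3 go.py .4396 .2447 .12
```

```text
cmd [-0.0298 -0.322   0.1818] [ 0.    -0.001  0.063] rows 5.6 pos [0.4501 0.0024 0.2564] yaw -2.8 t 1.3 w 0.0855 F [0.3 0.7 0. ] q7 [ 0.5  -0.03 -0.59  1.87 -0.02  1.3  -1.7 ]
```

Emit:
{"fn": "servo_tool", "kwargs": {
  "commands": [-0.03,-0.322,0.08,0,0,0.063,0.4,-0.03,-0.322,0.08,0,0,0.063,0.4,-0.03,-0.322,0.08,0,0,0.063,0.4,-0.03,-0.322,0.08,0,0,0.063,0.4,-0.03,-0.322,0.08,0,0,0.063,0.4,-0.03,-0.322,0.08,0,0,0.063,0.4,-0.03,-0.322,0.08,0,0,0.063,0.4,-0.03,-0.322,0.08,0,0,0.063,0.4]
}}

```text
clock: 2.1
tcp_pos: [0.4399, 0.2408, 0.1962]
ee_rot: [3.138, -0.13, -0.0]
ft_force: [-0.4, 0.3, 0.7]
gripper_width: 0.0598
gripper_force: 0.0
```

```bash
cat > look.py <<'E'
# look.py name x y r : wrist view; heights above the mat near (x,y)
import sys; from h import *
f=grab('wrist',sys.argv[1]+'.png'); pickle.dump(f,open(sys.argv[1]+'.pkl','wb')); W=cloud(f)
x,y,r=map(float,sys.argv[2:5]); d=np.hypot(W[...,0]-x,W[...,1]-y)
for lo,hi in((.008,.013),(.013,.02),(.02,.028),(.028,.04),(.04,.06),(.06,.09)):
    k=(d<r)&(W[...,2]>lo)&(W[...,2]<hi)
    if k.sum()>20:
        c,s,a=cv2.minAreaRect((W[k][:,:2]*1e3).astype(np.float32)); cc,rr=cv2.minEnclosingCircle((W[k][:,:2]*1e3).astype(np.float32))
        print(lo,k.sum(),'rect',np.round(c,1),np.round(s,1),round(a,1),'circ',np.round(cc,1),round(rr,1),'zmed',np.median(W[k][:,2]))
E
python3 look.py w1 .4396 .2447 .045; python3 go.py .4396 .2447 .035
```

```text
0.008 50 rect [445.8 245.5] [44.3 30.3] 83.6 circ [439.5 246.3] 22.7 zmed 0.011143607465954835
0.013 1035 rect [438.7 246.1] [45.5 44.9] 84.8 circ [438.6 246.1] 23.0 zmed 0.017890387151877546
0.02 54 rect [446.3 246. ] [27.2  9.9] 81.8 circ [445.9 245.8] 13.8 zmed 0.02338570572870433
0.028 639 rect [438.4 246.4] [24.9 24.8] 85.0 circ [438.4 246.1] 12.9 zmed 0.03193248926529522
cmd [-0.0012 -0.0056  0.2151] [ 0.001 -0.001 -0.007] rows 3.2 pos [0.4401 0.2405 0.1964] yaw -4.8 t 2.1 w 0.0598 F [-0.3 -0.1  0.3] q7 [ 0.18  0.19 -0.84  1.82  0.15  1.19 -2.36]
```

View pics/w1.png

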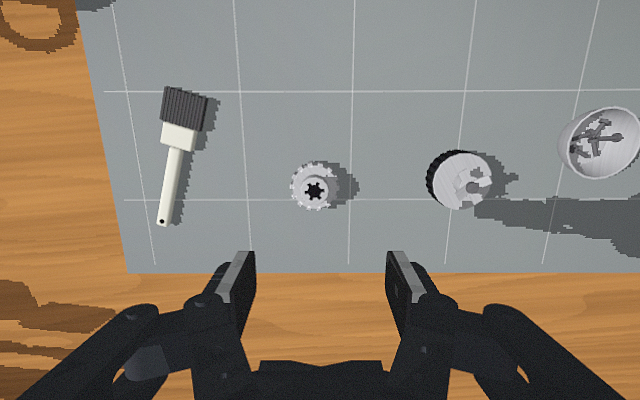

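The picture shows the coupling at (314,187), the blade unit at (460,180), the dish at (603,140) and the wide brush at left, with the open fingers below. The coupling is at (0.4385, 0.2461), and I'll grip it by the hub.

Emit:
{"fn": "servo_tool", "kwargs": {
  "commands": [-0.003,-0.007,0.1,0,0,0,0.2,-0.003,-0.007,0.16,0,0,0,0.2,-0.003,-0.007,0.202,0,0,0,0.2,-0.003,-0.007,0.202,0,0,0,0.2,-0.003,-0.007,0.202,0,0,0,-1,-0.003,-0.007,0.202,0,0,0,-1,-0.003,-0.007,0.202,0,0,0,-1,-0.003,-0.007,0.202,0,0,0,-1,-0.003,-0.007,0.202,0,0,0,-1,-0.003,-0.007,0.202,0,0,0,-1],
  "grip_force": 40
}}

```text
clock: 3.15
tcp_pos: [0.4396, 0.2478, 0.0476]
ee_rot: [-3.138, 0.129, -0.007]
ft_force: [-1.4, -2.2, 10.4]
gripper_width: 0.0238
gripper_force: 40.2
```

```bash
python3 go.py .6139 -.0260 .15
```

```text
cmd [ 0.2622  0.3446 -0.1358] [-0.002 -0.009 -0.004] rows 6.8 pos [0.4396 0.2478 0.0476] yaw -4.71 t 3.1 w 0.0238 F [-1.4 -2.2 10.4] q7 [ 0.06  0.41 -0.76  1.95  0.35  0.91 -2.53]
```

Emit:
{"fn": "servo_tool", "kwargs": {
  "commands": [0,0,-0.07,0,0,0,-1,0,0,-0.136,0,0,0,-1,0.264,0.345,-0.136,0,0,0,-1,0.264,0.345,-0.136,0,0,0,-1,0.264,0.345,-0.136,0,0,0,-1,0.264,0.345,-0.136,0,0,0,-1,0.264,0.345,-0.136,0,0,0,-1,0.264,0.345,-0.136,0,0,0,-1,0.264,0.345,-0.136,0,0,0,-1,0.264,0.345,-0.136,0,0,0,-1,0.264,0.345,-0.136,0,0,0,-1]
}}

```text
clock: 4.25
tcp_pos: [0.6143, -0.0268, 0.1481]
ee_rot: [-3.138, 0.13, -0.002]
ft_force: [0.1, 1.6, -0.8]
gripper_width: 0.0236
gripper_force: 39.8
```

```bash
python3 go.py .6150 -.0260 .0478
```

```text
cmd [ 0.0006 -0.0011  0.1338] [-0.001 -0.003 -0.005] rows 2.0 pos [ 0.6143 -0.0268  0.1481] yaw -4.74 t 4.2 w 0.0236 F [ 0.1  1.6 -0.8] q7 [ 0.46  0.46 -0.63  1.59  0.29  1.18 -1.89]
```

Emit:
{"fn": "servo_tool", "kwargs": {
  "commands": [0,-0.001,0.06,0,0,0,-1,0,-0.001,0.11,0,0,0,-1,0,-0.001,0.125,0,0,0,-1,0,-0.001,0.132,0,0,0,-1,0,-0.001,0.132,0,0,0,-1,0,-0.001,0.132,0,0,0,0.2,0,-0.001,0.132,0,0,0,0.2,0,-0.001,0.132,0,0,0,0.2,0,-0.001,0.132,0,0,0,0.2,0,-0.001,0.08,0,0,0,0.2,0,-0.001,0,0,0,0,0.4,0,-0.001,-0.06,0,0,0,0.4]
}}

```text
clock: 5.45
tcp_pos: [0.6136, -0.0259, 0.1884]
ee_rot: [-3.139, 0.128, 0.001]
ft_force: [1.3, -1.0, 0.0]
gripper_width: 0.0597
gripper_force: 0.0
```

```bash
python3 look.py w2 .6139 -.0260 .035; python3 go.py .4354 .1128 .2
```

```text
0.008 54 rect [616.9 -25.8] [44.2 39.3] 86.1 circ [613.9 -25.5] 23.1 zmed 0.01069665997738243
0.013 1093 rect [614.  -25.6] [45.2 45. ] 84.8 circ [614.  -25.6] 23.0 zmed 0.017848427627419977
0.02 55 rect [618.7 -21.1] [14.3 31.8] 12.5 circ [613.3 -22.3] 16.0 zmed 0.024465436721549577
0.028 673 rect [614.  -25.6] [24.2 25.1] 85.9 circ [614.  -25.4] 12.9 zmed 0.0319828325555321
cmd [-0.2565 -0.1638 -0.0055] [-0.001 -0.022 -0.002] rows 4.6 pos [ 0.6172 -0.0253  0.1979] yaw -4.67 t 5.5 w 0.0598 F [2.4 0.9 7.7] q7 [ 0.47  0.42 -0.65  1.54  0.27  1.26 -1.87]
```

Emit:
{"fn": "servo_tool", "kwargs": {
  "commands": [-0.2525,-0.165,-0.01,0,0,0,0.75,-0.2525,-0.165,-0.01,0,0,0,0.75,-0.2525,-0.165,-0.01,0,0,0,0.75,-0.2525,-0.165,-0.01,0,0,0,0.75,-0.2525,-0.165,-0.01,0,0,0,0.75,-0.2525,-0.165,-0.01,0,0,0,0.75,-0.2525,-0.165,-0.01,0,0,0,0.75,-0.2525,-0.165,-0.01,0,0,0,0.75]
}}

```text
clock: 6.3
tcp_pos: [0.4362, 0.112, 0.1943]
ee_rot: [-3.139, 0.13, -0.001]
ft_force: [-0.5, 0.3, -0.9]
gripper_width: 0.0748
gripper_force: 0.0
```

```bash
python3 look.py w3 .4354 .1128 .04; python3 go.py .4354 .1128 .036
```

```text
0.008 49 rect [449.6 111.5] [52.  21.6] 79.7 circ [438.9 113.4] 26.0 zmed 0.010755914635725498
0.013 82 rect [446.  114.7] [29.8 52.9] 2.3 circ [434.4 114.3] 26.6 zmed 0.0177432090835832
0.02 1794 rect [434.7 114.3] [51.6 51.5] 43.1 circ [434.3 114.2] 26.6 zmed 0.026818080266600264
0.028 123 rect [435.2 113.4] [47.5 45.8] 44.6 circ [434.7 114.2] 24.9 zmed 0.028322934112372456
0.04 660 rect [434.8 114.3] [28.1 26.5] 69.3 circ [434.5 114.1] 16.2 zmed 0.04540575404815381
cmd [-0.0011 -0.0008  0.211 ] [-0.001  0.    -0.006] rows 3.2 pos [0.4362 0.1121 0.1942] yaw -4.76 t 6.3 w 0.0747 F [ 0.3 -0.4  0.3] q7 [ 0.45  0.04 -0.81  1.95  0.03  1.17 -2.02]
```

Emit:
{"fn": "servo_tool", "kwargs": {
  "commands": [-0.0025,-0.0025,0.07,0,0,0,0.75,-0.0025,-0.0025,0.14,0,0,0,0.75,-0.0025,-0.0025,0.19,0,0,0,0.75,-0.0025,-0.0025,0.217,0,0,0,0.75,-0.0025,-0.0025,0.217,0,0,0,0.75,-0.0025,-0.0025,0.217,0,0,0,-1,-0.0025,-0.0025,0.217,0,0,0,-1,-0.0025,-0.0025,0.217,0,0,0,-1,-0.0025,-0.0025,0.217,0,0,0,-1,-0.0025,-0.0025,0.217,0,0,0,-1]
}}

```text
clock: 7.35
tcp_pos: [0.4351, 0.115, 0.0331]
ee_rot: [-3.139, 0.129, -0.005]
ft_force: [-1.4, -0.1, 7.8]
gripper_width: 0.0503
gripper_force: 42.4
```

```bash
python3 go.py .6218 .0727 .15
```

```text
cmd [ 0.2532  0.0357 -0.1552] [-0.    -0.006 -0.004] rows 4.5 pos [0.4351 0.115  0.0331] yaw -4.7 t 7.3 w 0.0503 F [-1.4 -0.1  7.8] q7 [ 0.34  0.32 -0.76  2.1   0.3   0.83 -2.25]
```

Emit:
{"fn": "servo_tool", "kwargs": {
  "commands": [0,0,-0.07,0,0,0,-1,0,0,-0.135,0,0,0,-1,0.254,0.037,-0.155,0,0,0,-1,0.254,0.037,-0.155,0,0,0,-1,0.254,0.037,-0.155,0,0,0,-1,0.254,0.037,-0.155,0,0,0,-1,0.254,0.037,-0.155,0,0,0,-1,0.254,0.037,-0.155,0,0,0,-1,0.254,0.037,-0.155,0,0,0,-1,0.254,0.037,-0.155,0,0,0,-1]
}}

```text
clock: 8.35
tcp_pos: [0.6205, 0.0721, 0.1483]
ee_rot: [3.139, -0.126, 0.001]
ft_force: [-0.6, 0.1, -1.3]
gripper_width: 0.0505
gripper_force: 43.0
```

```bash
python3 go.py .6222 .0730 .0333
```

```text
cmd [ 0.0021 -0.0014  0.1533] [ 0.001 -0.001 -0.001] rows 2.3 pos [0.6205 0.0721 0.1483] yaw -4.61 t 8.3 w 0.0505 F [-0.6  0.1 -1.3] q7 [ 0.35  0.51 -0.71  1.56  0.35  1.2  -2.08]
```

Emit:
{"fn": "servo_tool", "kwargs": {
  "commands": [0.002,-0.001,0.06,0,0,0,-1,0.002,-0.001,0.11,0,0,0,-1,0.002,-0.001,0.14,0,0,0,-1,0.002,-0.001,0.151,0,0,0,-1,0.002,-0.001,0.151,0,0,0,-1,0.002,-0.001,0.151,0,0,0,0.7,0.002,-0.001,0.151,0,0,0,0.7,0.002,-0.001,0.151,0,0,0,0.7,0.002,-0.001,0.1,0,0,0,0.7,0.002,-0.001,0.03,0,0,0,0.7,0.002,-0.001,-0.04,0,0,0,0.7,0.002,-0.001,-0.06,0,0,0,0.7]
}}

```text
clock: 9.55
tcp_pos: [0.6245, 0.0731, 0.1988]
ee_rot: [-3.138, 0.128, -0.011]
ft_force: [1.3, -0.2, 0.2]
gripper_width: 0.0726
gripper_force: 0.0
```

```bash
python3 look.py w4 .6218 .0727 .04; python3 go.py .4545 -.1138 .22
```

```text
0.008 36 rect [640.3  72.8] [15.9 48.4] 1.9 circ [632.4  72.5] 24.2 zmed 0.010557519172282669
0.013 81 rect [634.9  74.9] [26.7 53.1] 10.2 circ [622.4  72.6] 26.5 zmed 0.017260258385501832
0.02 1731 rect [622.2  72.5] [51.3 51.6] 54.7 circ [622.   72.5] 26.5 zmed 0.026804187625873326
0.028 127 rect [621.8  71.9] [48.8 46.6] 45.2 circ [622.1  71.7] 25.0 zmed 0.02831602224216505
0.04 637 rect [622.2  71.8] [28.  26.4] 69.9 circ [622.   71.8] 16.4 zmed 0.04543801202470839
cmd [-0.2062  0.267  -0.0285] [-0.003 -0.018 -0.003] rows 5.1 pos [0.6252 0.0732 0.2003] yaw -4.68 t 9.6 w 0.0727 F [1.4 0.1 2.1] q7 [ 0.36  0.47 -0.73  1.5   0.32  1.29 -2.06]
```

Emit:
{"fn": "servo_tool", "kwargs": {
  "commands": [0,0,-0.06,0,0,0,0.75,-0.184,0.43,-0.05,0,0,0,0.75,-0.184,0.43,-0.05,0,0,0,0.75,-0.184,0.43,-0.05,0,0,0,0.75,-0.184,0.43,-0.05,0,0,0,0.75,-0.184,0.43,-0.05,0,0,0,0.75,-0.184,0.43,-0.05,0,0,0,0.75,-0.184,0.43,-0.05,0,0,0,0.75,-0.184,0.43,-0.05,0,0,0,0.75,-0.184,0.43,-0.05,0,0,0,0.75]
}}

```text
clock: 10.6
tcp_pos: [0.4584, -0.239, 0.2304]
ee_rot: [3.138, -0.133, 0.0]
ft_force: [-0.1, 0.3, -0.6]
gripper_width: 0.0746
gripper_force: 0.0
```

```bash
python3 look.py w5 .4585 -.2371 .035; python3 go.py .4585 -.2371 .033
```

```text
0.008 87 rect [ 461.  -238.1] [47.8 47.4] 25.9 circ [ 460.6 -237.5] 26.5 zmed 0.0109575201955006
0.013 821 rect [ 457.4 -237. ] [53.  52.5] 87.1 circ [ 457.4 -236.8] 26.8 zmed 0.015595132664153934
cmd [-0.0011 -0.0004  0.2633] [-0.    -0.001 -0.003] rows 3.9 pos [ 0.4592 -0.2374  0.2305] yaw -4.69 t 10.7 w 0.0748 F [-0.1  0.4 -0.5] q7 [ 0.96  0.16 -0.62  1.75  0.1   1.26 -1.34]
```

Emit:
{"fn": "servo_tool", "kwargs": {
  "commands": [-0.0025,-0.001,0.07,0,0,0,0.6,-0.0025,-0.001,0.14,0,0,0,0.6,-0.0025,-0.001,0.2,0,0,0,0.6,-0.0025,-0.001,0.245,0,0,0,0.6,-0.0025,-0.001,0.263,0,0,0,0.6,-0.0025,-0.001,0.263,0,0,0,0.6,-0.0025,-0.001,0.263,0,0,0,0.6,-0.0025,-0.001,0.263,0,0,0,0.6],
  "grip_force": 20
}}

```text
clock: 11.45
tcp_pos: [0.4587, -0.2374, 0.0351]
ee_rot: [3.137, -0.128, 0.005]
ft_force: [0.9, -0.3, 0.3]
gripper_width: 0.0682
gripper_force: 0.0
```

```bash
python3 go.py .4574 -.2369 .033; python3 look.py w6 .4574 -.2369 .04
```

```text
cmd [-0.0018 -0.0005  0.0028] [ 0.003 -0.006 -0.002] rows 0.1 pos [ 0.4587 -0.2374  0.0351] yaw -4.67 t 11.4 w 0.0682 F [ 0.9 -0.3  0.3] q7 [ 0.88  0.4  -0.57  1.94  0.28  0.87 -1.48]
0.008 891 rect [ 461.4 -236. ] [47.8 48.6] 56.5 circ [ 461.4 -237. ] 25.8 zmed 0.010602710261129144
0.013 3961 rect [ 457.3 -237.3] [66.5 53.8] 50.9 circ [ 457.4 -237.4] 35.4 zmed 0.01556262049232024
0.02 541 rect [ 458.3 -237. ] [76.5 23. ] 85.2 circ [ 463.4 -237.4] 38.6 zmed 0.02445303096593448
0.028 1094 rect [ 458.6 -236.9] [76.8 23.2] 85.0 circ [ 463.4 -237.4] 38.7 zmed 0.03437309596378009
0.04 2352 rect [ 458.7 -237. ] [77.1 23.4] 85.3 circ [ 464.  -237.4] 38.7 zmed 0.05020516094411607
0.06 6076 rect [ 465.6 -237.6] [77.3 21.7] 85.7 circ [ 462.  -237.3] 38.9 zmed 0.08575032607759488
```

View pics/w6.png

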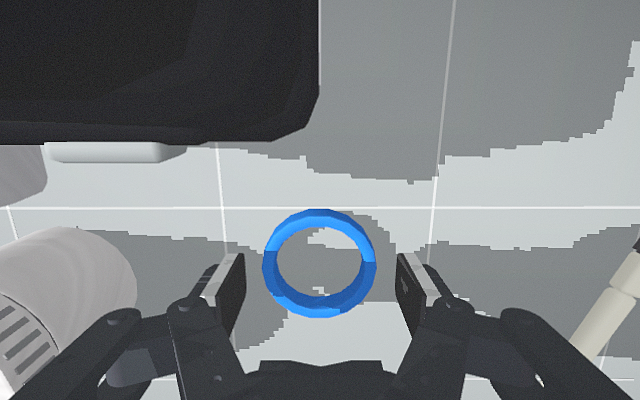

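The ring lies centred between the fingers at (320,262). Next I measure how low the fingertips are at this opening.

Run:
```python
from h import *
f=pickle.load(open('w6.pkl','rb')); W=cloud(f)
a=np.radians(-4.67);R=np.array([[np.cos(a),-np.sin(a)],[np.sin(a),np.cos(a)]])
L=(W[...,:2]-[.4587,-.2374])@R
for s in(1,-1):
    k=(abs(L[...,0])<.02)&(s*L[...,1]>.031)&(s*L[...,1]<.045)&(W[...,2]>.006)
    print(s,k.sum(),np.percentile(W[k][:,2],[0,1,3,5,10,20,50]), np.median(L[k][:,1]))
```

```text
1 4572 [0.01764471 0.02060964 0.02332    0.025359   0.02983664 0.03789171
 0.05557743] 0.035376726197542716
-1 4517 [0.00624161 0.02027854 0.02333874 0.02534397 0.02988772 0.03789721
 0.05574896] -0.03539945343884417
```

Emit:
{"fn": "servo_tool", "kwargs": {
  "commands": [-0.002,-0.0005,0.011,0,0,0,0.5,-0.002,-0.0005,0.012,0,0,0,0.5,-0.002,-0.0005,0.012,0,0,0,0.5,-0.002,-0.0005,0.012,0,0,0,-1,-0.002,-0.0005,0.012,0,0,0,-1,-0.002,-0.0005,0.012,0,0,0,-1,-0.002,-0.0005,0.012,0,0,0,-1,-0.002,-0.0005,0.012,0,0,0,-1],
  "grip_force": 20
}}

```text
clock: 12.3
tcp_pos: [0.4563, -0.2368, 0.0247]
ee_rot: [3.138, -0.128, 0.002]
ft_force: [-0.3, 0.3, 6.2]
gripper_width: 0.0527
gripper_force: 24.2
```

```bash
python3 go.py .6221 .0723 .22
```

```text
cmd [ 0.187  -0.4286 -0.2604] [ 0.001 -0.002 -0.003] rows 8.0 pos [ 0.4563 -0.2368  0.0247] yaw -4.69 t 12.3 w 0.0527 F [-0.3  0.3  6.2] q7 [ 0.88  0.42 -0.56  1.95  0.29  0.86 -1.49]
```

Emit:
{"fn": "servo_tool", "kwargs": {
  "commands": [0,0,-0.06,0,0,0,-1,0,0,-0.13,0,0,0,-1,0,0,-0.2,0,0,0,-1,0,0,-0.26,0,0,0,-1,0.185,-0.4285,-0.26,0,0,0,-1,0.185,-0.4285,-0.26,0,0,0,-1,0.185,-0.4285,-0.26,0,0,0,-1,0.185,-0.4285,-0.26,0,0,0,-1,0.185,-0.4285,-0.26,0,0,0,-1,0.185,-0.4285,-0.26,0,0,0,-1,0.185,-0.4285,-0.26,0,0,0,-1,0.185,-0.4285,-0.26,0,0,0,-1]
}}

```text
clock: 13.5
tcp_pos: [0.6206, 0.0812, 0.2186]
ee_rot: [-3.135, 0.113, 0.001]
ft_force: [-1.0, -0.8, 0.1]
gripper_width: 0.0524
gripper_force: 21.6
```

Emit:
{"fn": "servo_tool", "kwargs": {
  "commands": [0,0,0,0,0,0,-1,0,0,0,0,0,0,-1]
}}

```text
clock: 13.7
tcp_pos: [0.6202, 0.0713, 0.2188]
ee_rot: [3.138, -0.13, -0.001]
ft_force: [0.0, -0.2, 0.1]
gripper_width: 0.0525
gripper_force: 21.6
```

```bash
python3 look.py w7 .621 .0723 .06; python3 go.py .6210 .0722 .048
python3 - <<'E'
from h import *
f=pickle.load(open('w7.pkl','rb')); W=cloud(f); hsv=cv2.cvtColor(f['img'],cv2.COLOR_RGB2HSV)
k=(hsv[...,0]>95)&(hsv[...,0]<130)&(hsv[...,1]>120)&(W[...,2]>.15)
P=W[k]; top=np.percentile(P[:,2],90); T=P[P[:,2]>top-.004]
print(k.sum(),top,cv2.minEnclosingCircle((T[:,:2]*1e3).astype(np.float32)))
A=np.c_[T[:,:2],np.ones(len(T))]; print(np.linalg.lstsq(A,T[:,2],rcond=None)[0])
E
```

```text
0.008 38 rect [638.3  67. ] [50.4 18.4] 72.0 circ [629.6  69.8] 25.2 zmed 0.01105234894280165
0.013 66 rect [636.7  73.2] [23.1 52.5] 3.8 circ [625.1  72.5] 26.3 zmed 0.018506918811284655
0.02 1533 rect [622.1  72.4] [51.  51.8] 44.3 circ [622.5  72.3] 26.4 zmed 0.0268525661334642
0.028 137 rect [622.   72.5] [48.4 47.9] 39.0 circ [622.4  72.5] 25.4 zmed 0.02839129488480045
0.04 570 rect [621.9  72.5] [26.8 28.3] 73.7 circ [621.9  72.2] 16.3 zmed 0.045613895137729774
cmd [ 0.0009 -0.0022  0.228 ] [ 0.002 -0.    -0.007] rows 3.4 pos [0.6202 0.0708 0.219 ] yaw -4.8 t 13.8 w 0.0525 F [0.3 0.  0.7] q7 [ 0.39  0.46 -0.77  1.48  0.32  1.33 -2.06]
6052 0.21046201823168142 ((631.6796875, 71.9369125366211), 62.56977462768555)
[0.01250474 0.01171452 0.20118974]
```

View pics/w7.png

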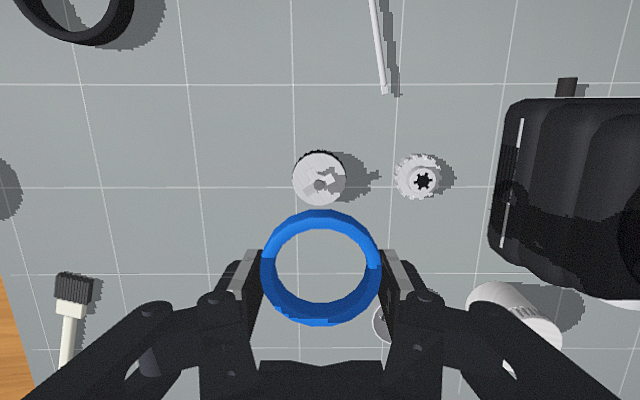

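The ring is held flat between the fingers at (320,266), and the blade unit at (320,180) and coupling at (421,177) stand well. I lower and release it.

Emit:
{"fn": "servo_tool", "kwargs": {
  "commands": [0.001,-0.002,0.07,0,0,0,-1,0.001,-0.002,0.14,0,0,0,-1,0.001,-0.002,0.18,0,0,0,-1,0.001,-0.002,0.2,0,0,0,-1,0.001,-0.002,0.215,0,0,0,-1,0.001,-0.002,0.226,0,0,0,-1,0.001,-0.002,0.226,0,0,0,-1,0.001,-0.002,0.226,0,0,0,-1]
}}

```text
clock: 14.55
tcp_pos: [0.6219, 0.074, 0.0509]
ee_rot: [-3.139, 0.129, -0.003]
ft_force: [0.3, -0.1, -0.2]
gripper_width: 0.0524
gripper_force: 21.6
```

```bash
python3 go.py .6210 .0723 .048
```

```text
cmd [-0.0011  0.0023  0.0039] [-0.    -0.004 -0.003] rows 0.1 pos [0.6219 0.074  0.0509] yaw -4.69 t 14.6 w 0.0524 F [ 0.3 -0.1 -0.2] q7 [ 0.33  0.63 -0.7   1.63  0.45  1.05 -2.15]
```

Emit:
{"fn": "servo_tool", "kwargs": {
  "commands": [-0.001,0.002,0.002,0,0,0,-1,-0.001,0.002,0.004,0,0,0,-1,-0.001,0.002,0.004,0,0,0,-1,-0.001,0.002,0.004,0,0,0,0.6,-0.001,0.002,0.004,0,0,0,0.6,-0.001,0.002,0.004,0,0,0,0.6,-0.001,0.002,-0.06,0,0,0,0.6,-0.001,0.002,-0.13,0,0,0,0.6,-0.001,0.002,-0.2,0,0,0,0.6,-0.001,0.002,-0.22,0,0,0,0.6,-0.001,0.002,-0.22,0,0,0,0.6]
}}

```text
clock: 15.65
tcp_pos: [0.6217, 0.0731, 0.2185]
ee_rot: [-3.138, 0.128, -0.009]
ft_force: [0.0, -0.7, 0.9]
gripper_width: 0.0684
gripper_force: 0.0
```

```bash
python3 look.py w8 .6221 .0723 .04; python3 go.py .4545 -.1138 .2;python3 - <<'E'
from h import *
f=pickle.load(open('w8.pkl','rb')); W=cloud(f); hsv=cv2.cvtColor(f['img'],cv2.COLOR_RGB2HSV)
k=(hsv[...,0]>95)&(hsv[...,0]<130)&(hsv[...,1]>120)&(W[...,2]>.035)
P=W[k]; print(k.sum(),cv2.minEnclosingCircle((P[:,:2]*1e3).astype(np.float32)),np.percentile(P[:,2],[5,50,95]))
E
```

```text
0.008 21 rect [644.6  72.4] [36.9  7.9] 89.3 circ [640.6  72.5] 18.4 zmed 0.010968821687321825
0.013 39 rect [643.2  72.8] [10.6 42.1] 1.5 circ [638.   72.6] 21.1 zmed 0.016197621765834107
0.02 755 rect [624.5  73.3] [47.4 41.2] 21.6 circ [625.   73.1] 24.2 zmed 0.026881102639629364
0.028 1229 rect [622.4  71.7] [53.  53.2] 36.0 circ [622.2  71.9] 27.0 zmed 0.03823582709045884
0.04 604 rect [622.2  71.3] [46.8 49.4] 11.5 circ [622.7  70.9] 25.2 zmed 0.04490020466370444
cmd [-0.2008  0.2659  0.0207] [-0.    -0.005 -0.003] rows 5.0 pos [0.6208 0.0727 0.216 ] yaw -4.68 t 15.7 w 0.0685 F [ 0.6 -0.3 -0.3] q7 [ 0.39  0.46 -0.77  1.49  0.33  1.32 -2.06]
1318 ((643.7300415039062, -17.707881927490234), 157.0076141357422) [0.03688011 0.03892139 0.14422592]
```

Ring is seated flat, 0.5 mm off centre. Now the canister.

Emit:
{"fn": "servo_tool", "kwargs": {
  "commands": [-0.2,0.266,0.01,0,0,0,1,-0.2,0.266,0.01,0,0,0,1,-0.2,0.266,0.01,0,0,0,1,-0.2,0.266,0.01,0,0,0,1,-0.2,0.266,0.01,0,0,0,1,-0.2,0.266,0.01,0,0,0,1,-0.2,0.266,0.01,0,0,0,1,-0.2,0.266,0.01,0,0,0,1,-0.2,0.266,0.01,0,0,0,1],
  "grip_force": 40
}}

```text
clock: 16.6
tcp_pos: [0.455, -0.1128, 0.2067]
ee_rot: [-3.138, 0.125, 0.001]
ft_force: [-0.3, 0.5, -0.8]
gripper_width: 0.0852
gripper_force: 0.0
```

```bash
python3 look.py w9 .4545 -.1138 .045; python3 go.py .4545 -.1138 .062
```

```text
0.008 33 rect [ 477.8 -117. ] [51.  13.8] 81.7 circ [ 471. -116.] 25.5 zmed 0.01013541435030129
0.013 48 rect [ 479.1 -113.7] [48.9 12.1] 89.6 circ [ 473.  -113.6] 24.4 zmed 0.016115939097596996
0.02 60 rect [ 479.1 -114.6] [48.9 12.3] 87.9 circ [ 473.  -114.4] 24.5 zmed 0.02455084403427287
0.028 99 rect [ 479.4 -116. ] [47.4 11.3] 85.1 circ [ 473.8 -115.5] 23.7 zmed 0.03427241984182317
0.04 89 rect [ 480.1 -115.3] [50.7 12.8] 86.0 circ [ 473.8 -114.8] 25.3 zmed 0.04552677268896394
0.06 5015 rect [ 454.9 -113.5] [63.8 63.9] 45.5 circ [ 454.4 -113.6] 32.5 zmed 0.07386728115902548
cmd [-0.0005  0.0014  0.1929] [-0.002  0.001  0.002] rows 2.9 pos [ 0.455  -0.1129  0.2067] yaw -4.55 t 16.6 w 0.0854 F [-0.2  0.4  0.4] q7 [ 0.88  0.08 -0.75  1.89  0.05  1.2  -1.54]
```

Emit:
{"fn": "servo_tool", "kwargs": {
  "commands": [-0.0005,0.001,0.06,0,0,0,1,-0.0005,0.001,0.11,0,0,0,1,-0.0005,0.001,0.16,0,0,0,1,-0.0005,0.001,0.192,0,0,0,1,-0.0005,0.001,0.192,0,0,0,1,-0.0005,0.001,0.192,0,0,0,0.2,-0.0005,0.001,0.192,0,0,0,-1,-0.0005,0.001,0.192,0,0,0,-1,-0.0005,0.001,0.192,0,0,0,-1,-0.0005,0.001,0.192,0,0,0,-1]
}}

```text
clock: 17.65
tcp_pos: [0.4554, -0.1149, 0.0647]
ee_rot: [3.138, -0.128, 0.005]
ft_force: [-0.5, 1.3, 8.3]
gripper_width: 0.0625
gripper_force: 44.7
```

```bash
python3 go.py .6305 .1804 .16
```

```text
cmd [ 0.201  -0.4113 -0.1268] [ 0.002 -0.006 -0.003] rows 7.1 pos [ 0.4554 -0.1149  0.0647] yaw -4.67 t 17.6 w 0.0625 F [-0.5  1.3  8.3] q7 [ 0.81  0.28 -0.72  2.03  0.24  0.9  -1.69]
```

Emit:
{"fn": "servo_tool", "kwargs": {
  "commands": [0,0,-0.03,0,0,0,-1,0,0,-0.08,0,0,0,-1,0,0,-0.127,0,0,0,-1,0.015,-0.03,-0.127,0,0,0,-1,0.04,-0.08,-0.127,0,0,0,-1,0.065,-0.13,-0.127,0,0,0,-1,0.09,-0.18,-0.127,0,0,0,-1,0.115,-0.235,-0.127,0,0,0,-1,0.14,-0.29,-0.127,0,0,0,-1,0.165,-0.34,-0.127,0,0,0,-1,0.19,-0.385,-0.127,0,0,0,-1,0.201,-0.411,-0.127,0,0,0,-1]
}}

```text
clock: 18.85
tcp_pos: [0.6302, 0.1831, 0.1585]
ee_rot: [-3.138, 0.125, -0.0]
ft_force: [-0.6, -0.2, -2.6]
gripper_width: 0.0631
gripper_force: 45.2
```

Emit:
{"fn": "servo_tool", "kwargs": {
  "commands": [0,0,0,0,0,0,-1,0,0,0,0,0,0,-1]
}}

```text
clock: 19.05
tcp_pos: [0.6293, 0.1801, 0.1584]
ee_rot: [3.139, -0.127, -0.0]
ft_force: [0.3, 0.0, -1.1]
gripper_width: 0.063
gripper_force: 45.2
```

```bash
python3 go.py .6312 .1804 .065
```

```text
cmd [ 0.0025 -0.0006  0.1245] [ 0.001  0.    -0.002] rows 1.9 pos [0.6293 0.1801 0.1584] yaw -4.65 t 19.1 w 0.063 F [ 0.3  0.  -1.1] q7 [ 0.21  0.59 -0.79  1.46  0.42  1.27 -2.27]
```

Emit:
{"fn": "servo_tool", "kwargs": {
  "commands": [0.002,-0.001,0.05,0,0,0,-1,0.002,-0.001,0.09,0,0,0,-1,0.002,-0.001,0.11,0,0,0,-1,0.002,-0.001,0.118,0,0,0,-1,0.002,-0.001,0.124,0,0,0,-1,0.002,-0.001,0.124,0,0,0,-1,0.002,-0.001,0.124,0,0,0,-1]
}}

```text
clock: 19.75
tcp_pos: [0.6316, 0.1809, 0.0666]
ee_rot: [-3.139, 0.128, -0.003]
ft_force: [-0.1, 0.7, -1.7]
gripper_width: 0.0625
gripper_force: 45.2
```

```bash
python3 go.py .6312 .1804 .0647
```

```text
cmd [-0.0005  0.0007  0.0025] [-0.001 -0.003 -0.003] rows 0.0 pos [0.6316 0.1809 0.0666] yaw -4.69 t 19.8 w 0.0625 F [-0.1  0.7 -1.7] q7 [ 0.18  0.68 -0.74  1.53  0.49  1.12 -2.32]
```

Emit:
{"fn": "servo_tool", "kwargs": {
  "commands": [0,0,0.002,0,0,0,-1,0,0,0.003,0,0,0,-1,0,0,0.003,0,0,0,-1,0,0,0.003,0,0,0,0.7,0,0,0.003,0,0,0,1,0,0,0.003,0,0,0,1,0,0,0.003,0,0,0,1,0,0,-0.05,0,0,0,1,0,0,-0.11,0,0,0,1,0,0,-0.18,0,0,0,1,0,0,-0.22,0,0,0,1,0,0,-0.22,0,0,0,1]
}}

```text
clock: 20.95
tcp_pos: [0.6327, 0.1819, 0.236]
ee_rot: [-3.136, 0.128, -0.012]
ft_force: [0.2, 0.1, 0.5]
gripper_width: 0.0855
gripper_force: 0.0
```

```bash
python3 look.py w10 .6305 .1804 .045; python3 go.py .4177 -.3786 .23 -25.7
```

```text
0.008 25 rect [655.2 177.7] [48.2 11.8] 83.0 circ [649.4 178.4] 24.1 zmed 0.010581554342544182
0.013 37 rect [654.5 179.1] [51.2 13.7] 85.4 circ [647.7 179.6] 25.6 zmed 0.01587035282722882
0.02 49 rect [655.9 178.7] [47.2 11.3] 85.5 circ [650.2 179.1] 23.6 zmed 0.02399390512897051
0.028 73 rect [655.8 180.2] [47.9 11.6] 88.5 circ [650.  180.3] 24.0 zmed 0.034341615556504175
0.04 61 rect [654.7 177.5] [54.7 15.3] 81.2 circ [647.1 178.7] 27.3 zmed 0.045801642514919146
0.06 4088 rect [631.2 181. ] [63.6 64.1] 22.8 circ [630.7 180.9] 32.6 zmed 0.07384999813971031
cmd [-0.2236  0.7674  0.0018] [-0.004 -0.008  0.734] rows 12.0 pos [0.6319 0.1813 0.2329] yaw -4.68 t 21.0 w 0.0856 F [ 0.1  0.3 -1.5] q7 [ 0.21  0.54 -0.81  1.37  0.39  1.39 -2.25]
```

Emit:
{"fn": "servo_tool", "kwargs": {
  "commands": [-0.224,0.767,0.01,0,0,0.73,0.2,-0.224,0.767,0.01,0,0,0.73,0.2,-0.224,0.767,0.01,0,0,0.73,0.2,-0.224,0.767,0.01,0,0,0.73,0.2,-0.224,0.767,0.01,0,0,0.73,0.2,-0.224,0.767,0.01,0,0,0.73,0.2,-0.224,0.767,0.01,0,0,0.73,0.2,-0.224,0.767,0.01,0,0,0.73,0.2,-0.224,0.767,0.01,0,0,0.73,0.2,-0.224,0.767,0.01,0,0,0.73,0.2,-0.224,0.767,0.01,0,0,0.73,0.2,-0.224,0.767,0.01,0,0,0.73,0.2]
}}

```text
clock: 22.2
tcp_pos: [0.4148, -0.3806, 0.2215]
ee_rot: [-3.063, 0.696, 0.002]
ft_force: [0.9, -0.1, 0.5]
gripper_width: 0.0512
gripper_force: 0.0
```

Emit:
{"fn": "servo_tool", "kwargs": {
  "commands": [0,0,0,0,0,0,-0.2,0,0,0,0,0,0,-0.2,0,0,0,0,0,0,-0.2]
}}

```text
clock: 22.5
tcp_pos: [0.417, -0.3775, 0.222]
ee_rot: [-3.063, 0.693, 0.001]
ft_force: [0.6, 0.9, 1.0]
gripper_width: 0.0341
gripper_force: 0.0
```

```bash
python3 look.py w11 .4177 -.3786 .08; python3 go.py .4177 -.3786 .05 -25.7
```

```text
0.008 916 rect [ 416.3 -378.4] [ 11.6 128.5] 64.8 circ [ 416.  -379.1] 64.4 zmed 0.012196647899977594
0.013 416 rect [ 417.  -379.4] [ 10.1 126.5] 64.3 circ [ 416.2 -381.1] 63.3 zmed 0.013372162942751318
cmd [0.0014 0.0014 0.2298] [-0.001  0.001  0.008] rows 3.4 pos [ 0.4173 -0.3774  0.2223] yaw -25.46 t 22.6 w 0.0335 F [-0.1  0.3  0.5] q7 [ 1.1   0.26 -0.52  1.65  0.13  1.26 -1.46]
```

View pics/w11.png

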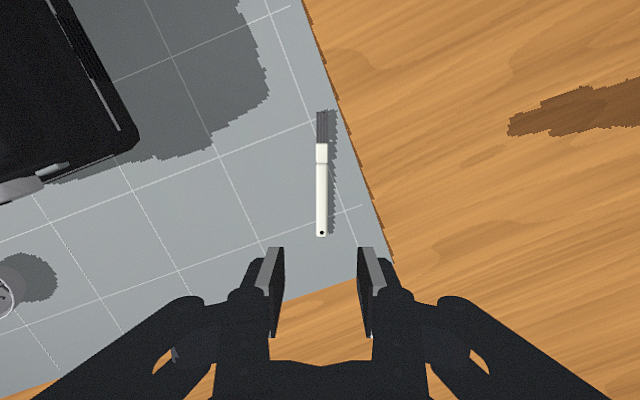

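The brush lies at (321,172), in line with the tool x axis between the fingers and with its bristles at the top. Now I grip it.

Emit:
{"fn": "servo_tool", "kwargs": {
  "commands": [-0.0005,0.002,0.07,0,0,0,-0.35,-0.0005,0.002,0.14,0,0,0,-0.35,-0.0005,0.002,0.2,0,0,0,-0.35,-0.0005,0.002,0.235,0,0,0,-0.35,-0.0005,0.002,0.25,0,0,0,-0.35,-0.0005,0.002,0.256,0,0,0,-0.35,-0.0005,0.002,0.256,0,0,0,-0.35,-0.0005,0.002,0.256,0,0,0,-1,-0.0005,0.002,0.256,0,0,0,-1,-0.0005,0.002,0.256,0,0,0,-1,-0.0005,0.002,0.256,0,0,0,-1,-0.0005,0.002,0.256,0,0,0,-1],
  "grip_force": 30
}}

```text
clock: 23.75
tcp_pos: [0.4166, -0.3808, 0.0326]
ee_rot: [3.062, -0.696, 0.004]
ft_force: [-0.5, 1.7, 7.2]
gripper_width: 0.0105
gripper_force: 30.3
```

```bash
python3 go.py .6310 .1810 .23 -4.6
```

```text
cmd [-0.0651 -0.7988 -0.2641] [ 0.003 -0.005 -0.733] rows 12.7 pos [ 0.4166 -0.3808  0.0326] yaw -25.59 t 23.8 w 0.0105 F [-0.5  1.7  7.2] q7 [ 1.05  0.48 -0.47  1.82  0.27  0.91 -1.56]
```

Emit:
{"fn": "servo_tool", "kwargs": {
  "commands": [0,0,-0.06,0,0,0,-1,0,0,-0.13,0,0,0,-1,0,0,-0.2,0,0,0,-1,0,0,-0.26,0,0,0,-1,0,0,-0.26,0,0,0,-1]
}}

```text
clock: 24.25
tcp_pos: [0.4183, -0.3819, 0.2341]
ee_rot: [3.057, -0.694, 0.016]
ft_force: [-0.5, -0.3, 1.3]
gripper_width: 0.0109
gripper_force: 29.5
```

Emit:
{"fn": "servo_tool", "kwargs": {
  "commands": [-0.005,-0.06,0,0,0,-0.06,-1,-0.01,-0.12,0,0,0,-0.12,-1,-0.015,-0.18,0,0,0,-0.18,-1,-0.02,-0.24,0,0,0,-0.24,-1,-0.025,-0.3,0,0,0,-0.3,-1,-0.03,-0.36,0,0,0,-0.36,-1,-0.035,-0.42,0,0,0,-0.42,-1,-0.04,-0.48,0,0,0,-0.48,-1,-0.045,-0.54,0,0,0,-0.54,-1,-0.05,-0.6,0,0,0,-0.6,-1,-0.055,-0.66,0,0,0,-0.66,-1,-0.06,-0.72,0,0,0,-0.73,-1]
}}

```text
clock: 25.45
tcp_pos: [0.6088, 0.1278, 0.226]
ee_rot: [3.139, -0.127, 0.001]
ft_force: [1.5, -0.5, -0.1]
gripper_width: 0.0108
gripper_force: 29.5
```

```bash
python3 go.py .6310 .1810 .2
```

```text
cmd [ 0.0237 -0.0732  0.0346] [ 0.001 -0.002 -0.002] rows 1.3 pos [0.6088 0.1278 0.226 ] yaw -4.65 t 25.4 w 0.0108 F [ 1.5 -0.5 -0.1] q7 [ 0.33  0.46 -0.82  1.48  0.34  1.35 -2.17]
```

Emit:
{"fn": "servo_tool", "kwargs": {
  "commands": [0.012,-0.04,0.034,0,0,0,-1,0.025,-0.074,0.034,0,0,0,-1,0.025,-0.074,0.034,0,0,0,-1,0.025,-0.074,0.034,0,0,0,-1,0.025,-0.074,0.034,0,0,0,-1]
}}

```text
clock: 25.95
tcp_pos: [0.6317, 0.1789, 0.2006]
ee_rot: [3.138, -0.13, 0.001]
ft_force: [0.4, -0.5, -0.3]
gripper_width: 0.0108
gripper_force: 29.5
```

```bash
python3 look.py w12 .631 .181 .045; python3 go.py .6323 .1810 .1035
python3 - <<'E'
from h import *
f=pickle.load(open('w12.pkl','rb')); W=cloud(f)
d=(abs(W[...,0]-.632)<.09)&(abs(W[...,1]-.181)<.03)&(W[...,2]>.16)&(f['img'].mean(2)>120)
P=W[d]; print(len(P),cv2.minAreaRect((P[:,:2]*1e3).astype(np.float32)),np.polyfit(P[:,0],P[:,2],1),np.percentile(P[:,2],[5,50,95]))
E
```

```text
0.008 21 rect [653.7 175.3] [51.5 14.1] 76.6 circ [646.9 176.9] 25.8 zmed 0.01036712504782406
0.013 29 rect [652.9 176.4] [54.2 15.8] 78.7 circ [645.1 177.9] 27.1 zmed 0.017366019297257722
0.02 34 rect [654.3 178.4] [51.4 13.8] 83.7 circ [647.5 179.2] 25.7 zmed 0.0246559846535148
0.028 58 rect [654.4 176.7] [50.3 13.2] 79.9 circ [647.9 177.9] 25.2 zmed 0.03385168283210496
0.04 48 rect [652.4 177.2] [60.1 20.2] 80.4 circ [642.4 178.9] 30.0 zmed 0.04505869231879181
0.06 3295 rect [632.1 180.8] [64.5 62. ] 89.5 circ [630.7 180.9] 32.7 zmed 0.07383978503612217
cmd [ 0.0003 -0.0033  0.1296] [ 0.002 -0.002 -0.006] rows 1.9 pos [0.6318 0.1787 0.2007] yaw -4.78 t 26.0 w 0.0107 F [ 0.1 -1.2 -0.5] q7 [ 0.21  0.56 -0.8   1.41  0.4   1.34 -2.26]
4677 ((634.4430541992188, 184.93263244628906), (120.962158203125, 38.31733703613281), 2.465801239013672) [0.03861096 0.15830731] [0.17867982 0.18054909 0.20280534]
```

View pics/w12.png

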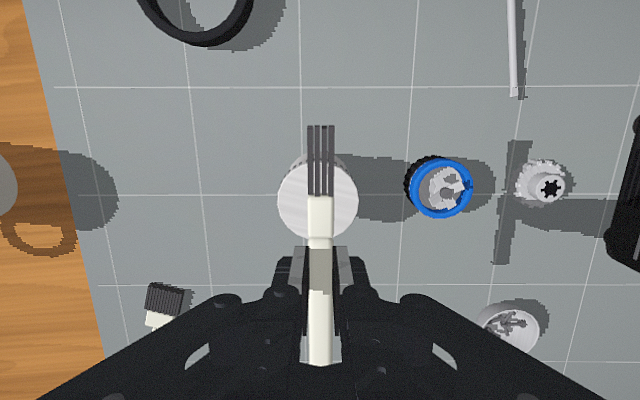

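The brush is held level along tool x above the canister lid (318,200). The ring is well seated at (438,187) and the coupling is at (545,183). Lowering.

Emit:
{"fn": "servo_tool", "kwargs": {
  "commands": [0.0005,-0.003,0.05,0,0,0,-1,0.0005,-0.003,0.09,0,0,0,-1,0.0005,-0.003,0.115,0,0,0,-1,0.0005,-0.003,0.125,0,0,0,-1,0.0005,-0.003,0.129,0,0,0,-1,0.0005,-0.003,0.129,0,0,0,-1,0.0005,-0.003,0.129,0,0,0,-1]
}}

```text
clock: 26.7
tcp_pos: [0.6327, 0.1824, 0.1049]
ee_rot: [-3.138, 0.129, -0.003]
ft_force: [0.5, -0.4, -0.1]
gripper_width: 0.0106
gripper_force: 29.5
```

```bash
python3 go.py .6323 .1810 .1028
```

```text
cmd [-0.0004  0.0019  0.0029] [-0.001 -0.004 -0.004] rows 0.1 pos [0.6327 0.1824 0.1049] yaw -4.7 t 26.7 w 0.0106 F [ 0.5 -0.4 -0.1] q7 [ 0.19  0.64 -0.76  1.5   0.47  1.18 -2.3 ]
```

Emit:
{"fn": "servo_tool", "kwargs": {
  "commands": [0,0.0015,0.002,0,0,0,-1,0,0.0015,0.003,0,0,0,-1,0,0.0015,0.003,0,0,0,-1,0,0.0015,0.003,0,0,0,-0.4,0,0.0015,0.003,0,0,0,-0.3,0,0.0015,0.003,0,0,0,-0.3,0,0.0015,0.003,0,0,0,-0.3,0,0.0015,-0.03,0,0,0,-0.3,0,0.0015,-0.09,0,0,0,-0.3,0,0.0015,-0.15,0,0,0,-0.3,0,0.0015,-0.2,0,0,0,-0.3,0,0.0015,-0.2,0,0,0,-0.3]
}}

```text
clock: 27.9
tcp_pos: [0.6336, 0.1826, 0.2597]
ee_rot: [-3.136, 0.128, -0.013]
ft_force: [-0.3, 0.5, -0.4]
gripper_width: 0.0301
gripper_force: 0.0
```

Emit:
{"fn": "servo_tool", "kwargs": {
  "commands": [-0.15,0,-0.2,0,0,0,-0.3,-0.15,0,-0.1,0,0,0,-0.3,-0.15,0,0,0,0,0,-0.3,-0.15,0,0,0,0,0,-0.3,-0.15,0,0,0,0,0,-0.3]
}}

```text
clock: 28.4
tcp_pos: [0.5177, 0.1898, 0.2514]
ee_rot: [3.136, -0.127, -0.005]
ft_force: [0.5, -0.9, 1.0]
gripper_width: 0.0295
gripper_force: 0.0
```

```bash
python3 go.py .6323 .1810 .2; python3 look.py w13 .631 .181 .08; python3 look.py w14 .622 .072 .04
python3 - <<'E'
from h import *
f=pickle.load(open('w13.pkl','rb')); W=cloud(f)
d=(abs(W[...,0]-.632)<.09)&(abs(W[...,1]-.181)<.04)&(W[...,2]>.0785)&(W[...,2]<.1)
P=W[d]; print(len(P),cv2.minAreaRect((P[:,:2]*1e3).astype(np.float32)),np.polyfit(P[:,0],P[:,2],1),np.percentile(P[:,2],[5,50,95]))
f=grab('top','top1.png'); W=cloud(f)
for n,x,y,r,zl in(('dish',.4601,-.0027,.045,.0085),('wide',.4717,.3726,.085,.0085),('coup',.614,-.0256,.04,.0085)):
    k=(np.hypot(W[...,0]-x,W[...,1]-y)<r)&(W[...,2]>zl); print(n,cv2.minAreaRect((W[k][:,:2]*1e3).astype(np.float32)))
E
```

```text
cmd [ 0.1534 -0.0008  0.0681] [ 0.006  0.006 -0.001] rows 2.5 pos [0.5177 0.1898 0.2514] yaw -4.62 t 28.4 w 0.0295 F [ 0.5 -0.9  1. ] q7 [ 0.33  0.29 -0.9   1.63  0.23  1.34 -2.26]
0.06 5873 rect [618.2 176.1] [92.3 64. ] 20.4 circ [615.4 182.2] 49.1 zmed 0.07419701848252178
0.008 62 rect [618.6  89.6] [50.1 18.7] 12.6 circ [620.6  80.5] 25.1 zmed 0.010193998316256994
0.013 113 rect [618.2  89.2] [50.7 19.2] 13.8 circ [620.5  79.9] 25.3 zmed 0.017038676627400905
0.02 869 rect [623.1  75.7] [45.2 46.6] 24.5 circ [621.4  75.7] 24.8 zmed 0.026608665516035464
0.028 1454 rect [622.2  72.7] [53.2 52.1] 85.3 circ [622.4  72.6] 26.8 zmed 0.037971110844018684
0.04 657 rect [624.3  73.9] [43.6 48.4] 26.1 circ [623.1  72.7] 24.8 zmed 0.044815217294344345
1948 ((615.4656982421875, 182.66331481933594), (12.005302429199219, 97.97281646728516), 85.54206848144531) [0.00159085 0.08132843] [0.08021418 0.08244893 0.08385667]
dish ((460.0550231933594, -2.6998157501220703), (58.52012252807617, 58.569061279296875), 0.07512494176626205)
wide ((0.0, 0.0), (0.0, 0.0), 0.0)
coup ((609.136474609375, -27.244640350341797), (54.68217468261719, 44.35298538208008), 10.752710342407227)
```

View pics/w13.png

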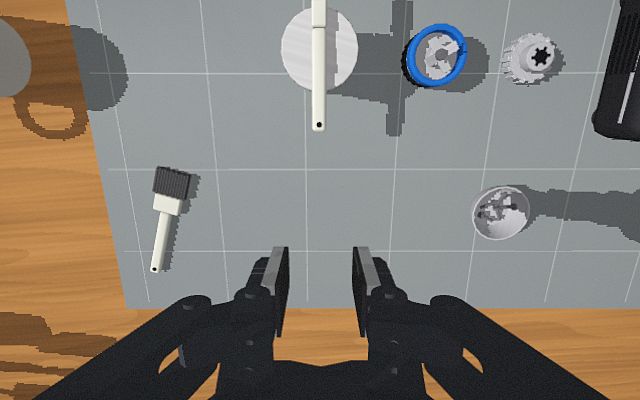

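The view shows the brush lying level on the lid (318,60), with the ring, coupling, dish and wide brush all in place. Handing in.

```bash
python3 -c "
from station import env
print(env.finish_job())"
```

```text
the job is handed in; nothing more can be done
None
```

The row is laid out on the mat as asked and handed in at about 28 s; by camera the placed parts were within about 2 mm of target and the dish had not moved, but the final overhead check of the wide brush was blocked by the arm (it looked in place in the wrist view), and `finish_job` returned no verdict.

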